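Switch on the engraver and hold it ready like a pen

ROBOT

A 6-joint arm with a two-finger parallel gripper is mounted at the origin on the work surface. World frame = base frame: x ahead of the robot, y to its left, z up, the work surface at z = 0. Lengths are in m, angles in rad, forces in N, time in s.
With the tool pointing down it reaches from about 0.3 to 0.95 m from the base axis. Payload 3.1 kg.
Tool frame: the origin (TCP) lies at the very end of the fingers, on their centre line; the grasp point (between the pads) lies 19 mm behind it (ctrl.grasp_offset is the distance from the TCP to the grasp point, in m); z points along the fingers, y is the line along which they close (so a half turn about z gives the same grasp; the last joint's range is limited). The gripper opens to 85 mm and grips with 20 to 120 N. Pads are 22 mm wide; open, the fingers measure 114 mm over their backs; the gripper's body (76 mm by 85 mm) begins 54 mm behind the grasp point. The pads swing forward as they close: fully open they stand 13 mm farther back than shut.
Start: joints at [-1.202, 0.308, 1.634, -0, 1.2, -0.07], TCP at [0.266, -0.566, 0.231] pointing down, gripper open.
Joint ranges: [-3.06, 3.06], [-0.79, 1.96], [0.05, 2.63], [-1.19, 4.34], [0.05, 2.64], [-2.94, 2.94]. Speed limits (rad/s): [2.79, 2.79, 3.14, 3.14, 3.14, 3.14].

INTERFACE

Orientations are given as a unit quaternion [w, x, y, z].
In Python, from rig import ctrl gives the robot as it stands. Calls block until the motion is done:
- ctrl.reach(position, orientation): joint-space move of the TCP to a pose.
- ctrl.move_l(position, frame=None, velocity=0.15, force_limit=None): straight line of the TCP; frame=None keeps the orientation; velocity is the mean speed in m/s. With force_limit (N) it stops when the force on the tool has changed by that much, and returns True; else False.
- ctrl.move_joints(angles): joint-space move.
- ctrl.grip(opening, force=None): opening from 0.0 (shut) to 1.0 (fully open); force is the grip in N (None keeps the last); returns when the fingers have stopped.
- ctrl.sleep(seconds).
- ctrl.ik(position, orientation): joint angles nearest the present ones, or None.
- ctrl.sense(): the state.
- ctrl.grab_frame(name): name is "scene" or "top" or "wrist"; returns (picture, depth): 420x560x3 uint8, blue, green, red; 420x560 float32, m along the optical axis (not along the pixel's ray), 0 where there is no reading.
- ctrl.get_calibration(name): a dict with "vfov" (degrees; the focal length in pixels is half the picture's height over the tangent of half this angle, whatever the lens; pixels are square), "cx", "cy" (the principal point, pixels), "view" (4x4, takes a point from world to camera coordinates). Camera axes: x right, y down, z forward; pixel columns grow to the right and rows downward; lengths in m; the calibration is good to about 2 mm. A picture is of the moment at which its call begins: read the wrist's pose just before it. get_calibration takes no time and is no camera call; for the wrist camera it gives the pose at the moment of the call.
A pose or a line that the arm cannot do raises ctrl.Unreachable and nothing moves.
- ctrl.sign_off(): hands the job in; it is judged then, once.
The state is a dict: "clock": time; "joint_positions": joint angles; "joint_velocities": joint speeds; "joint_torque": joint torques, N m; "tcp_pos": TCP position; "orientation": TCP orientation; "force": force on the tool from outside, world axes, zero at the start; "wrist_torque": the same for the moment, N m; "width": opening from 0.0 (shut) to 1.0 (fully open); "grasp_force": force on a finger pad.
Only numpy, scipy, OpenCV 4.12 (cv2) and the standard library are available. Lean on these libraries where they do the work, as an engineer would, in place of code of your own. Each camera call takes 0.05 s, during which the arm holds its last target. There are 200 camera calls.

TASK

Start the cordless engraver by pressing the pedal of its foot switch, which stands on the bench, all the way down to its stop for a moment and letting it come back up; then draw the engraver (the thick-handled tool) out of its socket in the wooden stand. Turn it to lean about 45 degrees, like a pen, with its burr end still the lower one and at least 12 cm above the bench, clear of everything, and finish holding it still there in the gripper: do not put it down or let go. Leave the slim scriber in its socket and do not disturb the tumbler or the tape roll.

Things in the scene. Friction and masses are not known exactly. Their poses are not given: they have to be found in the camera images.
- foot_pedal (a joint): pedal of the foot switch, rad: 0 = up (at rest), 0.20 = at its stop; counts as fully down above 0.17. A spring brings it back; at the pad point it takes about 3 N to start moving and about 7 N at the stop
- pedal_pad (a point): point on the upper face of the pedal where it is to be pressed, on its centre line, 75 mm from the hinge; about 46 mm above the bench at rest and 15 mm lower at the stop. The pedal is a grey ribbed aluminium plate 105 x 62 x 8 mm, sloping up 0.25 rad from its hinge to its free end at rest. Axes at rest: x level, from the free end towards the hinge; y along the hinge; z up
- switch_base: fixed grey base of the foot switch, 130 x 90 x 12 mm under the pedal, with two small hinge lugs 32 mm high; origin at the centre of its underside, on the bench; x towards the hinge end, z up
- stand: fixed wooden block, 80 (x) x 200 (y) x 75 (z) mm, with two upright sockets 25 mm wide and 65 mm deep, at y = -60 and +60 mm on its centre line; origin at the centre of its underside, on the bench, z up. The engraver is in one socket, the scriber in the other (which is which changes)
- engraver_mid (a point): where to grasp: on the engraver's axis, at the start 130 mm above the bench, 55 mm above the stand's top, 40 mm below the handle's upper end. Handle: olive cylinder, 32 mm thick, 95 mm long, all above the stand, its shoulder resting on it; below, a 20 mm thick metal nose, 42 mm long, and a thin burr hang in the socket. 155 mm overall, 110 to 225 g. z along the axis, burr to handle end (up at the start)
- engraver_tip (a point): free end of the engraver's burr, 115 mm from engraver_mid along the axis; 15 mm above the bench at the start; z as for engraver_mid
- scriber_mid (a point): hand scriber standing in the other socket: 29 mm thick flange on the stand, slim 12 mm handle, its top 66 mm above the stand's top; this point is on its axis, 35 mm above the stand's top
- tumbler_mid (a point): glass tumbler, 68 mm wide, 110 mm high; point at its centre
- tape_mid (a point): roll of brown tape lying flat, 90 mm wide, 45 mm high; point at its centre
There are look-alikes about, which are no part of the job. Leave any blue look-alike of the switch_base alone.

How it is judged:
By the outcome, as a careful person would: the job done as asked, in the order asked, and still so for the second after the job is handed in, while the arm keeps its last pose, push and grip.
It also fails if it takes over 43 s, if anything falls off the work surface, if the arm or the gripper's body presses on something with over 40 N, if the wrist force passes 120 N, or if a joint passes its speed limit or range.

## Working session

There is one attempt and no reset: what is moved stays moved. The work goes in short steps, each a Python script; the robot and the scene stay as the last script left them, time stands still between calls to the robot, and variables do not carry over. Pictures are saved under pics/ and viewed, at most 10 in all, crops included, and the job is handed in when it is done.

```bash
mkdir -p pics; ls
cat > h.py <<'E'
import numpy as np, cv2
from rig import ctrl
def K(c): return 210/np.tan(np.radians(c["vfov"])/2)
def ray(c,u,v):
    f=K(c);V=np.array(c["view"]);R=V[:3,:3];o=-R.T@V[:3,3]
    return o,R.T@np.array([(u-c["cx"])/f,(v-c["cy"])/f,1.])
def onplane(c,u,v,z):
    o,d=ray(c,u,v);return o+d*(z-o[2])/d[2]
def proj(c,p):
    V=np.array(c["view"]);q=V[:3,:3]@np.asarray(p)+V[:3,3];return K(c)*q[0]/q[2]+c["cx"],K(c)*q[1]/q[2]+c["cy"]
def cloud(c,D):
    v,u=np.mgrid[:420,:560];f=K(c);P=np.dstack([(u-c["cx"])/f*D,(v-c["cy"])/f*D,D])
    V=np.array(c["view"]);return (P-V[:3,3])@V[:3,:3]
E
python3 - <<'E'
from h import *
ims=[]
for n in ("scene","top"):
    c=ctrl.get_calibration(n);im,D=ctrl.grab_frame(n);print(n,c,(D==0).mean())
    cv2.imwrite(f"pics/{n}0.png",im);np.savez(n+"0.npz",im=im,D=D)
print(ctrl.sense()["clock"],ctrl.sense()["orientation"])
E
```

```text
pics
scene {'vfov': 49.07020272880762, 'cx': 277.3844697669771, 'cy': 201.14230282598072, 'view': array([[ 0.01690922,  0.9996375 ,  0.02095128, -0.01349811],
       [ 0.63995072,  0.00527976, -0.76839782, -0.28024171],
       [-0.76822989,  0.0264008 , -0.63962946,  1.28370848],
       [ 0.        ,  0.        ,  0.        ,  1.        ]])} 0.0038562925170068027
top {'vfov': 51.81467173750706, 'cx': 275.85293531030464, 'cy': 209.74271631199392, 'view': array([[ 0.01282904, -0.99989895,  0.00612464, -0.01227682],
       [-0.98054372, -0.01378014, -0.19581653,  0.58634409],
       [ 0.19588114, -0.00349334, -0.98062142,  0.83989186],
       [ 0.        ,  0.        ,  0.        ,  1.        ]])} 0.004119897959183673
0.1 [-1.05252240e-03  9.76025992e-01  2.17651392e-01 -1.63314555e-04]
```

View pics/scene0.png

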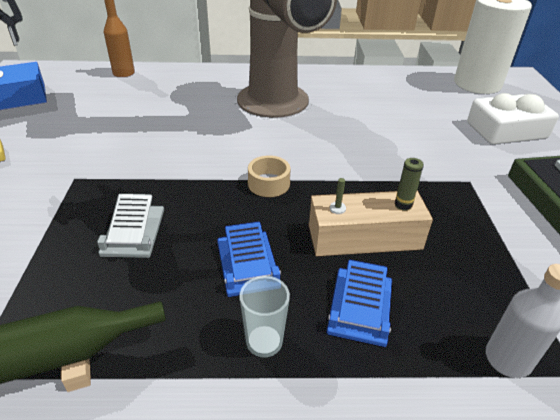

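View pics/top0.png

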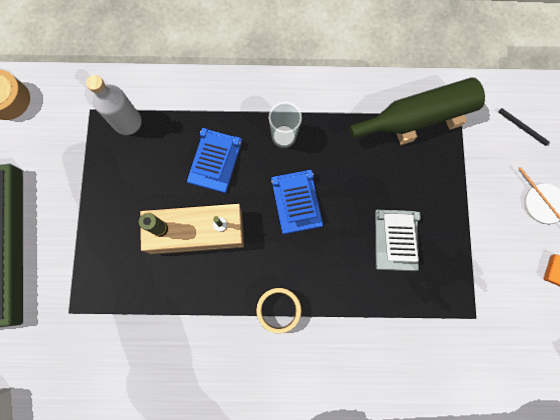

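The grey switch is at scene (132,222) and top (398,238), with its hinge lugs at the end away from the robot. The look-alikes are the two blue switches at scene (247,255) and (362,300), so they're excluded by colour. The engraver is the thick olive cylinder at scene (408,183) and top (153,225). The slim scriber is at scene (339,195). I'll confirm with one enlarged crop and measure.

Run:
```python
from h import *
cs=ctrl.get_calibration("scene");ct=ctrl.get_calibration("top")
S=np.load("scene0.npz");T=np.load("top0.npz")
def crop(im,u,v,w=100,h=75): return cv2.resize(im[v:v+h,u:u+w],(400,300),interpolation=cv2.INTER_CUBIC)
cv2.imwrite("pics/crop.png",np.vstack([np.hstack([crop(S["im"],85,185),crop(S["im"],330,145)]),np.hstack([crop(T["im"],350,200),crop(T["im"],130,190)])]))
for n,c,Z in(("scene",cs,S),("top",ct,T)):
    P=cloud(c,Z["D"]);im=Z["im"].astype(int);b,g,r=im[...,0],im[...,1],im[...,2]
    v,u=np.mgrid[:420,:560]
    # bench check
    bm=(P[...,2]<.02)&(P[...,0]>.3)&(P[...,0]<.7)&(abs(P[...,1])<.3); print(n,"bench z",np.median(P[bm][:,2]))
    box=lambda a:(u>a[0])&(u<a[1])&(v>a[2])&(v<a[3])
    bx=dict(scene=((95,170,185,260),(390,430,150,215),(300,435,150,260)),top=((370,425,205,275),(135,170,205,240),(130,250,195,260)))[n]
    sw=box(bx[0])&(P[...,2]>.008); 
    ped=box(bx[0])&(P[...,2]>.022)&(P[...,2]<.07)
    q=P[sw];print("switch all: minAreaRect",cv2.minAreaRect(q[:,:2].astype(np.float32)), "maxz",q[:,2].max())
    q=P[ped];print("ped rect",cv2.minAreaRect(q[:,:2].astype(np.float32)));A=np.c_[q[:,:2],np.ones(len(q))];print("plane",np.linalg.lstsq(A,q[:,2],rcond=None)[0],q.mean(0))
    e=box(bx[1])&(P[...,2]>.09);q=P[e];print("engr",len(q),np.percentile(q,[2,50,98],axis=0))
    t=e&(P[...,2]>.162);q=P[t];print("cap",len(q),q.mean(0),(q.min(0)+q.max(0))/2,cv2.minEnclosingCircle(q[:,:2].astype(np.float32)))
    t=box(bx[2])&(abs(P[...,2]-.075)<.006);q=P[t];print("stand top",cv2.minAreaRect(q[:,:2].astype(np.float32)),np.median(q[:,2]))
```

```text
scene bench z 0.002763095013350522
switch all: minAreaRect ((0.8322277069091797, -0.179493248462677), (0.7301654815673828, 0.12227317690849304), 16.201936721801758) maxz 0.606043442591754
ped rect ((0.5392637252807617, -0.2654374837875366), (0.08980283886194229, 0.11008433997631073), 89.04496002197266)
plane [-0.2556542  -0.00129524  0.17882975] [ 0.54486828 -0.26515514  0.03987533]
engr 914 [[ 0.53230342 -0.0189181   0.09195605]
 [ 0.5522031   0.22323833  0.14147487]
 [ 1.16575235  0.24117373  0.60604344]]
cap 259 [0.59562826 0.2063653  0.20489499] [0.84592015 0.11188693 0.38415724] ((0.847139298915863, 0.10769069194793701), 0.3429469168186188)
stand top ((0.5455790162086487, 0.16873779892921448), (0.08412943035364151, 0.20130732655525208), 4.961068630218506) 0.07590416829409483
top bench z 0.0023186641490535206
switch all: minAreaRect ((0.5132361054420471, -0.15337473154067993), (0.14417417347431183, 0.3375277519226074), 10.885904312133789) maxz 0.9385070039375056
ped rect ((0.5390236377716064, -0.2638469934463501), (0.09046222269535065, 0.10859448462724686), 87.3026351928711)
plane [-0.24922023  0.00051495  0.1757491 ] [ 0.53878314 -0.2646513   0.04133716]
engr 455 [[0.52528901 0.21240601 0.09283765]
 [0.53762276 0.22122116 0.16892164]
 [0.55426516 0.24121311 0.17367632]]
cap 263 [0.53875916 0.22432812 0.1793967 ] [0.48360078 0.12113325 0.55051329] ((0.4788591265678406, 0.12053555250167847), 0.13973288238048553)
stand top ((0.5464580655097961, 0.16884438693523407), (0.08083716779947281, 0.2004515826702118), 5.0453410148620605) 0.07595674202549527
```

View pics/crop.png

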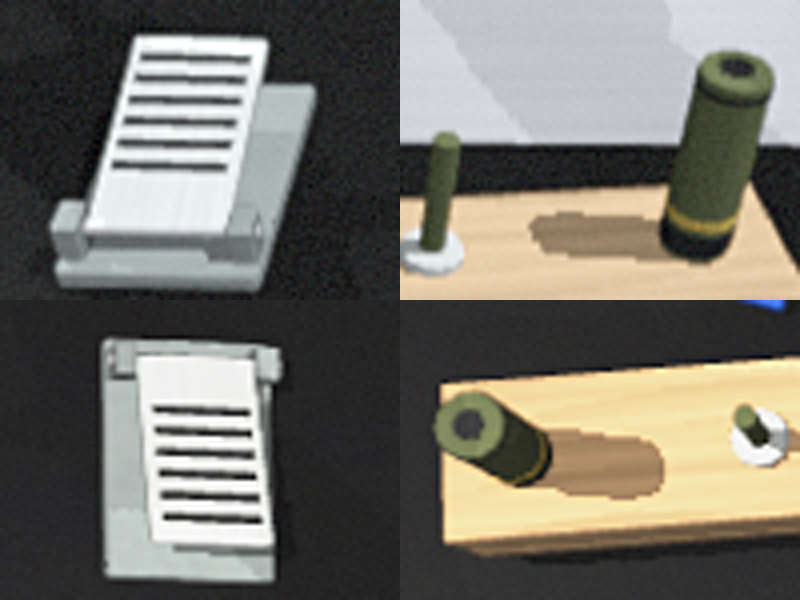

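The crop confirms both. Grey ribbed pedal on a grey base: lugs at the far (+x) end, free end towards the robot. The engraver is thick and olive with a yellow ring, on the left (+y) socket; the scriber is the slim one with a white flange. Next I'll refine the pad and the handle axis from the masks.

Run:
```python
from h import *
for n in("scene","top"):
    c=ctrl.get_calibration(n);Z=np.load(n+"0.npz");P=cloud(c,Z["D"]);im=Z["im"].astype(int)
    v,u=np.mgrid[:420,:560];a=dict(scene=((95,170,185,260),(390,430,150,215)),top=((370,425,205,275),(135,170,205,240)))[n]
    bx=lambda a:(u>a[0])&(u<a[1])&(v>a[2])&(v<a[3])
    m=(bx(a[0])&(im.min(2)>225)).astype(np.uint8)
    ct=max(cv2.findContours(m,0,2)[0],key=cv2.contourArea).reshape(-1,2)
    # rays onto pedal plane (slope .25 rad, z about .046 at pad): fit plane from depth of white
    q=P[m>0];q=q[abs(q[:,2]-.045)<.03];pl=np.linalg.lstsq(np.c_[q[:,:2],np.ones(len(q))],q[:,2],rcond=None)[0]
    pts=[]
    for U,V in ct:
        o,d=ray(c,U,V);nn=np.array([pl[0],pl[1],-1]);pts.append(o-d*((nn@o+pl[2])/(nn@d)))
    pts=np.array(pts);r=cv2.minAreaRect(pts[:,:2].astype(np.float32));print(n,"pedal",r,cv2.boxPoints(r).round(4).tolist(),pl,"z@centre",pl@[*r[0],1])
    # handle cap: silhouette top; per-point filter
    e=bx(a[1])&(P[...,2]>.163)&(P[...,2]<.18)&(abs(P[...,0]-.54)<.03)&(abs(P[...,1]-.228)<.03);q=P[e]
    print("cap",len(q),q[:,2].mean(),cv2.minEnclosingCircle(q[:,:2].astype(np.float32)),q.mean(0))
    g=bx(a[0])&(P[...,2]>.006)&(P[...,2]<.017)&(im.min(2)>90);q=P[g];print("base",cv2.minAreaRect(q[:,:2].astype(np.float32)),np.median(q[:,2]))
    w=(P[...,2]>.004)&(P[...,2]<.2)&(abs(P[...,1]+.265)<.2)&(P[...,0]<.8)
for p in([.54,.229,.17],[.512,-.265,.047],[.541,.229,.079]):
  print(p,[np.round(proj(ctrl.get_calibration(n),p),1) for n in("scene","top")])
```

```text
scene pedal ((0.5362317562103271, -0.26562076807022095), (0.060192909091711044, 0.09868911653757095), 88.62603759765625) [[0.4862000048160553, -0.2944999933242798], [0.5848000049591064, -0.2969000041484833], [0.5863000154495239, -0.23669999837875366], [0.4875999987125397, -0.23430000245571136]] [-0.25565069  0.00658898  0.1807274 ] z@centre 0.041889219114268295
cap 228 0.1698021928111044 ((0.542066216468811, 0.22738400101661682), 0.016090136021375656) [0.54505303 0.2264396  0.16980219]
base ((0.5372686386108398, -0.26604747772216797), (0.09027322381734848, 0.13190099596977234), 88.49604797363281) 0.013103092490881686
top pedal ((0.5365279316902161, -0.2652396857738495), (0.06060280650854111, 0.10083096474409103), 88.76728820800781) [[0.4855000078678131, -0.29440000653266907], [0.5863000154495239, -0.29660001397132874], [0.5875999927520752, -0.23600000143051147], [0.4867999851703644, -0.23389999568462372]] [-0.25820222  0.00812072  0.18234784] z@centre 0.04166120029126749
cap 258 0.17069917958462927 ((0.5407070517539978, 0.22799935936927795), 0.016055185347795486) [0.54026345 0.22700256 0.17069918]
base ((0.5348988175392151, -0.2649753987789154), (0.08925880491733551, 0.12992259860038757), 88.8359603881836) 0.01280926216247582
[0.54, 0.229, 0.17] [array([414.4, 162.7]), array([146.2, 221.1])]
[0.512, -0.265, 0.047] [array([132.5, 206.5]), array([401.2, 247.8])]
[0.541, 0.229, 0.079] [array([403.7, 204.8]), array([159.3, 228.3])]
```

Run:
```python
from h import *
Q=[0,1,0,0]; x,y=.514,-.265
print(ctrl.ik([x,y,.09],Q))
ctrl.grip(0.0)
ctrl.reach([x,y,.09],Q)
s=ctrl.sense();print(s["clock"],s["tcp_pos"],s["force"],s["width"])
r1=ctrl.move_l([x,y,.035],velocity=.04,force_limit=2);s=ctrl.sense();print("contact",r1,s["clock"],s["tcp_pos"],s["force"])
r2=ctrl.move_l([x-.001,y,.022],velocity=.03,force_limit=14);s=ctrl.sense();print("stop",r2,s["clock"],s["tcp_pos"],s["force"])
im,D=ctrl.grab_frame("top");cv2.imwrite("pics/press.png",im)
```

```text
[-5.51314006e-01  3.91597096e-01  1.84125538e+00 -4.44089210e-16
  9.08740180e-01  1.01948232e+00]
2.4 [ 0.51425265 -0.26597868  0.09053524] [ 0.18258036  0.04181816 -0.03139499] -0.002486897895314429
contact True 3.4083 [ 0.51328242 -0.26464482  0.0454139 ] [ 1.05487645 -0.91928706  2.46996892]
stop True 3.9583 [ 0.51165777 -0.26463677  0.03181037] [-2.7117996   2.10918698  8.56076738]
```

Run:
```python
from h import *
p=lambda t:(lambda s:print(t,s["clock"],s["tcp_pos"].round(4) if hasattr(s["tcp_pos"],"round") else s["tcp_pos"],s["force"]))(ctrl.sense())
x,y=.512,-.2645
r=ctrl.move_l([x,y,.027],velocity=.02,force_limit=12);p(r)
ctrl.sleep(.4);p("hold")
ctrl.move_l([x,y,.09],velocity=.1);p("up")
im,D=ctrl.grab_frame("top");c=ctrl.get_calibration("scene")
im,D=ctrl.grab_frame("scene");P=cloud(c,D);v,u=np.mgrid[:420,:560]
m=(u>95)&(u<170)&(v>185)&(v<260)&(im.min(2)>225)&(abs(P[...,2]-.045)<.03);q=P[m];print(len(q),np.linalg.lstsq(np.c_[q[:,:2],np.ones(len(q))],q[:,2],rcond=None)[0])
```

```text
True 4.2167 [ 0.5116 -0.2647  0.0318] [-1.96989951  1.4358935   8.70238533]
hold 4.6167 [ 0.5116 -0.2646  0.0318] [-2.31811045  0.60198975  9.20408495]
up 5.3583 [ 0.5113 -0.2641  0.0893] [ 0.02963227  0.59139737 -0.53451076]
972 [-0.25696792  0.00124705  0.1799431 ]
```

Both pushes stopped at the same height: z = 0.0318 with about 9 N, more than the 7 N needed at the stop, after roughly 14 mm of travel. So the pedal reached its stop. The slope afterwards is back to rest (-0.257). Now I'll move above the engraver and take a close look.

Run:
```python
from h import *
from scipy.spatial.transform import Rotation as R
s2=np.sqrt(.5);Q=[0,s2,s2,0]   # closing axis along world x
ctrl.move_l([.48,-.2,.25],velocity=.3)
ctrl.grip(1.0)
print(ctrl.ik([.541,.228,.26],Q))
ctrl.reach([.541,.228,.26],Q)
s=ctrl.sense();print(s["clock"],s["tcp_pos"],s["orientation"],s["joint_positions"])
c=ctrl.get_calibration("wrist");im,D=ctrl.grab_frame("wrist");P=cloud(c,D)
cv2.imwrite("pics/w.png",im)
e=(abs(P[...,2]-.17)<.007)&(abs(P[...,0]-.541)<.04)&(abs(P[...,1]-.228)<.04);q=P[e]
if len(q):print("cap",len(q),q[:,2].mean(),cv2.minEnclosingCircle(q[:,:2].astype(np.float32)),q.mean(0))
b=(P[...,2]>.085)&(P[...,2]<.16)&(abs(P[...,0]-.541)<.03)&(abs(P[...,1]-.228)<.03);q=P[b];
if len(q):print(len(q),q.min(0),q.max(0))
print(proj(c,[.541,.228,.17]))
```

```text
[ 3.24689675e-01  2.10302979e-01  1.69698282e+00 -4.44089210e-16
  1.23430686e+00  3.24689675e-01]
8.5667 [0.54125967 0.22694521 0.25995526] [ 2.53644027e-04  7.07625580e-01  7.06587523e-01 -2.16815356e-04] [ 3.23191208e-01  2.10140029e-01  1.69727198e+00 -6.85755423e-04
  1.23434312e+00  3.24885691e-01]
cap 1363 0.16958545666674052 ((0.5403160452842712, 0.22867582738399506), 0.016239216551184654) [0.54022102 0.2297164  0.16958546]
469 [0.52408614 0.22929274 0.08506187] [0.55541575 0.24438313 0.15977948]
(np.float64(279.33537838627996), np.float64(212.30830050155654))
```

View pics/w.png

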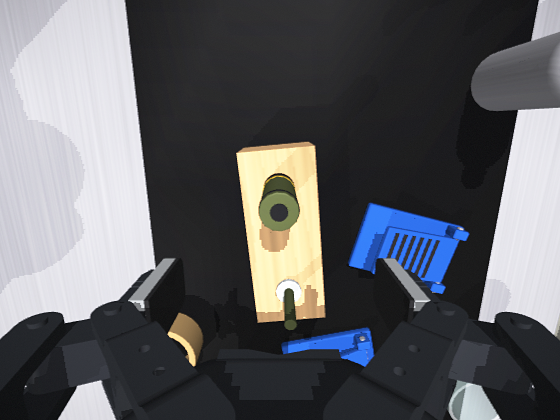

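The wrist view shows the olive cap at (279,211), matching the estimate (0.540, 0.2285, 0.170). The scriber is at (290,300), clear of the fingers. Next: grasp, lift, check.

Run:
```python
from h import *
p=lambda t:(lambda s:print(t,round(s["clock"],2),np.round(s["tcp_pos"],4),np.round(s["force"],2),round(s["width"],3),round(s["grasp_force"],1)))(ctrl.sense())
x,y=.5403,.2285
print(ctrl.move_l([x,y,.2],velocity=.15));p("a")
print(ctrl.move_l([x,y,.108],velocity=.1,force_limit=12));p("b")
ctrl.grip(0.0,70);p("grip");
ctrl.sleep(.2)
print(ctrl.move_l([x,y,.20],velocity=.08,force_limit=25));p("lift")
ctrl.move_l([x,y,.32],velocity=.15);p("up")
im,D=ctrl.grab_frame("scene");cv2.imwrite("pics/lift.png",im)
for th in(40,45):
  from scipy.spatial.transform import Rotation as R
  q=(R.from_euler("y",-th,degrees=True)*R.from_quat([np.sqrt(.5),np.sqrt(.5),0,0]))
  print(q.apply([0,0,1]),ctrl.ik([.53,.19,.36],np.roll(q.as_quat(),1)),ctrl.sense()["joint_positions"])
```

```text
False
a 9.17 [0.5406 0.2281 0.2001] [-0.24 -0.    0.38] 0.999 0.0
False
b 10.23 [0.5411 0.2288 0.1088] [-0.    0.3  -0.15] 1.002 0.0
grip 10.78 [0.5411 0.2287 0.1087] [1.26 0.28 1.59] 0.362 69.0
False
lift 12.28 [0.5397 0.2283 0.1991] [ 0.67 -0.4  -2.06] 0.361 68.7
up 13.23 [0.5395 0.2282 0.3186] [-0.5  -0.99 -2.03] 0.358 68.7
[ 0.64278761  0.         -0.76604444] [ 0.41210505 -0.25639687  2.10076401 -0.41877278  0.68560868  0.6549168 ] [ 3.25866373e-01  1.67414046e-01  1.63019348e+00 -2.39747341e-06
  1.34720693e+00  3.25888654e-01]
[ 0.70710678  0.         -0.70710678] [ 0.43502108 -0.28185161  2.15746277 -0.55367196  0.60253388  0.78855402] [ 3.25866373e-01  1.67414046e-01  1.63019348e+00 -2.39747341e-06
  1.34720693e+00  3.25888654e-01]
```

View pics/lift.png

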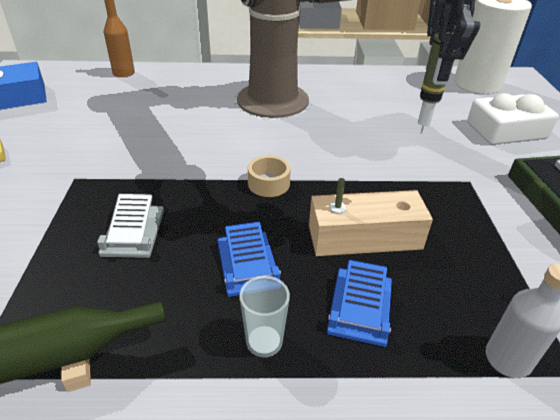

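The engraver is out and held (burr at (422,130)). The scriber is still in its socket. Now the tilt.

Run:
```python
from h import *
from scipy.spatial.transform import Rotation as R
q=R.from_euler("y",-45,degrees=True)*R.from_quat([np.sqrt(.5),np.sqrt(.5),0,0])
ctrl.reach([.50,.17,.33],np.roll(q.as_quat(),1)); ctrl.sleep(.5)
s=ctrl.sense();print(s["clock"],s["tcp_pos"],s["orientation"],s["width"],s["grasp_force"])
for n in("scene","top"):
    c=ctrl.get_calibration(n);im,D=ctrl.grab_frame(n);P=cloud(c,D)
    cv2.imwrite(f"pics/{n}f.png",im)
    if n=="scene":a=im
    # olive handle/nose/tip: points near the expected axis ahead of the TCP
    z=R.from_quat(np.roll(s["orientation"],-1)).apply([0,0,1]);d=P-s["tcp_pos"];t=d@z;rad=np.linalg.norm(d-t[...,None]*z,axis=2)
    m=(t>.01)&(t<.11)&(rad<.05)&(D>0);Q=P[m];w=np.linalg.svd(Q-Q.mean(0))[2][0] if len(Q)<4000 else None
    print(n,len(Q),w,"lean deg",w is not None and np.degrees(np.arccos(abs(w[2]))),"lowest",Q[:,2].min(),Q[Q[:,2].argmin()],t[m].max())
cv2.imwrite("pics/fin.png",np.hstack([cv2.resize(a,(400,300)),cv2.resize(im,(400,300))]))
```

```text
14.5583 [0.50028483 0.16998881 0.32985004] [0.27051621 0.65344074 0.65327645 0.27030736] 0.36469144550584015 68.89789938926697
scene 791 [ 0.6088953   0.0396593  -0.79225858] lean deg 37.60291727024336 lowest 0.263699363411417 [0.56398403 0.17096682 0.26369936] 0.09254665263641511
top 365 [-0.62329331 -0.06318911  0.77943094] lean deg 38.7914979916645 lowest 0.26407378632150436 [0.56691019 0.16910854 0.26407379] 0.09362203532068591
```

View pics/fin.png

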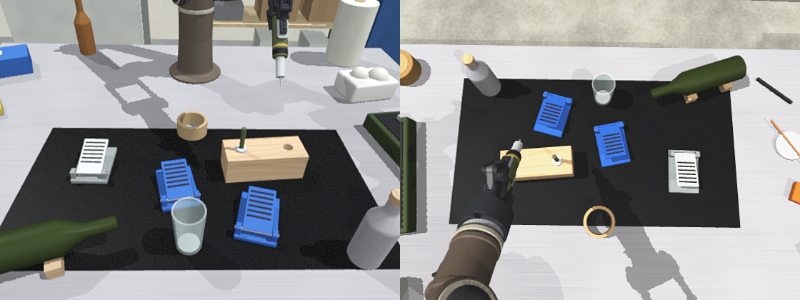

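The picture shows the engraver leaning in the gripper with its burr at the lower end. The tip at (0.565, 0.170, 0.264) is offset (+0.065, 0, -0.066) from the TCP, which is a 45° lean. The scriber, tumbler, tape and pedal are as they were.

```bash
python3 -c "
from rig import ctrl
print(ctrl.sign_off())"
```

```text
the job is handed in; nothing more can be done
None
```

The job is handed in at about 15 s of the 43 s allowed: I pressed the pedal to its stop and let it come back up, then drew the engraver out. It is held still at about 45°, burr end lower with its tip about 26 cm above the bench, and the scriber, tumbler and tape roll look undisturbed in the final pictures.

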